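Tip a biscuit carton onto the label plate, slide it to the stop and start the labeller

TASK

The biscuit carton stands on end on the blue label plate: with the fingers closed or the outside of a finger, push gently near its top so that it tips over towards the steel end stop and lies flat with its biscuit window facing up. Then push it along the plate until its leading end sits flush against the end stop, and after that press the green button all the way down and let it go. Do not grasp or lift the carton, do not press the red button, and leave the cups standing where they are.

Things in the scene. Friction and masses are not known exactly. Their poses are not given: they have to be found in the camera images.
- station: Fixed label station: flat block 300 mm (x) by 220 mm (y) with a blue top plate 30 mm above the table, no side rails. Origin at the centre of its underside; +x points along the plate, away from the robot, to the end stop: a steel bar across the far end, inner face at x = +135 mm in this frame, top 60 mm above the table.
- carton: Loose closed rigid carton, 45 mm thick (x), 100 wide (y), 150 tall (z), 0.17 to 0.35 kg, brown, red band round its top. Starts standing on its small end near the robot's end of the plate, within 0.12 rad of the station's yaw. Origin: centre of that end. Its -x face, towards the robot at first, shows a window of biscuit sticks; tipped rightly, this face is up and its z axis points to the end stop.
- carton_center (a point): The middle of the carton: 75 mm above the plate (105 mm above the table) when it stands, 22.5 mm above the plate (52.5 mm above the table) when it lies flat.
- carton_end (a point): The centre of the carton's red top end (starts 180 mm above the table); once the carton lies, this is the leading end, which must meet the end stop. The opposite end, which is then pushed on, lies 150 mm behind it. Friction (about 0.6) is high enough that a carton which meets the stop askew does not square itself when pushed at one point; pushed across its width (two spread fingertips) or at the lagging side it does.
- go_top (a point): Centre of the top of the green push button (36 mm wide, in a round grey housing 52 mm wide and 12 mm high fixed to the table beside the station, left or right of it); top 22 mm above the table. Moves down with the button.
- go (a joint): Green button travel: 0 released, 0.006 m fully pressed. Spring return, about 1.5 N to begin, 5 N fully down.
- stop_top (a point): Centre of the top of the red push button, of the same shape as the green, on the other side of the station. Not to be pressed.
- stop (a joint): Red button travel: 0 released, 0.006 m fully pressed. Same spring as the green one.
- jar1: Loose clear cup filled with biscuit sticks, 68 mm wide, sticks up to 108 mm high, about 0.22 kg, standing on the table beyond one of the buttons. Origin at the centre of its underside. Leave alone.
- jar2: Another such filled cup, on the other side. Leave alone.
- jar3: Another such filled cup, standing on a white bench scale (top 60 mm high) far to the left. Leave alone.
- cups: Loose stack of empty clear cups, 68 mm wide, 147 mm high, far right. Origin at the centre of its underside. Leave alone.
Things that resemble listed ones, but are neither listed nor needed, are in the scene too. What is shaped like the carton but black or purple is not meant.

How it is judged:
On the way, in this order (a step that is already met when the one before it is completed fails the run):
1. the carton lies flat on the plate, biscuit window up (angle between carton's own x axis and vertical above 3.06 rad and z of carton_center in the frame of station between 0.046 and 0.058 m and y of carton_center in the frame of station between -0.07 and 0.07 m), for 0.1 s.
2. the carton lies flush against the end stop (all of step 1 and x of carton_end in the frame of station above 0.131 m and angle between the z axis of carton and the x axis of station, either way round below 0.05 rad), for 0.2 s.
3. the green button is pressed down (all of step 2 and value of joint go above 0.0045 m), for 0.05 s.
At the end, for the whole second after the job is handed in: The carton rests flat on the plate (within about 0.08 rad), window up, its middle within 70 mm of the plate's centre line, its leading end within 4 mm of the end stop and square to it within 0.05 rad; both buttons are up again; the cups stand within 15 mm of where they were (all of step 2 and value of joint each of go, stop below 0.002 m and linear speed of carton below 0.01 m/s and distance of each of jar1, jar2, jar3, cups from where it was at the start of the episode below 0.015 m and angle between each of jar1, jar2, jar3, cups's own z axis and vertical below 0.1 rad); the robot touches nothing.
It fails at once if the carton is lifted (its middle more than 15 mm higher than tipping alone would raise it, or a lying carton raised) (z of carton_center in the frame of station above 0.123 m or (angle between carton's own z axis and vertical above 1.4 rad and z of carton_center in the frame of station above 0.08 m)).
It fails at once if the carton is squeezed or shoved hard (over 35 N) (contact force between the fingers and carton above 35 N).
It fails at once if the green button is pressed before the carton is at the stop (value of joint go above 0.003 m and x of carton_end in the frame of station below 0.125 m).
It fails at once if the red button is pressed (value of joint stop above 0.003 m).
It fails at once if a cup or the stack of cups is knocked over or shifted (distance of any of jar1, jar2, jar3, cups from where it was at the start of the episode above 0.015 m or angle between any of jar1, jar2, jar3, cups's own z axis and vertical above 0.25 rad).
It also fails if it takes over 58 s, if anything falls off the work surface, if the arm or the gripper's body presses on something with over 40 N, if the wrist force passes 120 N, or if a joint passes its speed limit or range.

ROBOT

A 7-joint arm with a two-finger parallel gripper is mounted at the origin on the work surface. World frame = base frame: x ahead of the robot, y to its left, z up, the work surface at z = 0. Lengths are in m, angles in rad, forces in N, time in s.
With the tool pointing down it reaches from about 0.425 to 0.95 m from the base axis. Payload 4.7 kg.
Tool frame: the origin (TCP) lies midway between the tips of the shut fingers; the grasp point (between the pads) lies 19 mm behind it (r.hold_point_z is the z of the grasp point in the tool frame, in m); z points along the fingers, y is the direction in which the jaws open and shut (so a half turn about z gives the same grasp; the last joint's range is limited). The gripper opens to 85 mm and grips with 20 to 120 N. Pads are 22 mm wide; open, the fingers measure 114 mm over their backs; the gripper's body (76 mm by 85 mm) begins 54 mm behind the grasp point. The pads swing forward as they close: fully open they stand 13 mm farther back than shut.
Start: joints at [1.211, 0.469, -0.049, 1.532, 0.024, 1.141, -0.082], TCP at [0.219, -0.638, 0.199] pointing down, gripper open.
Joint ranges: [-2.59, 2.59], [-0.33, 1.99], [-1.39, 1.29], [0.1, 2.45], [-1.04, 4.18], [0.21, 1.99], [-2.66, 2.66]. Speed limits (rad/s): [2.57, 2.57, 3.14, 3.14, 3.14, 3.14, 3.14].

INTERFACE

Orientations are given as [roll, pitch, yaw] about the fixed x, y, z axes, in that order (R = Rz(yaw) Ry(pitch) Rx(roll)).
In Python, from plant import r gives the robot as it stands. The module is installed in compiled form; this text tells all that it offers.
- The arm moves only by the shell command python3 -m jog 'ROWS'. ROWS is a JSON object of lists of equal length, an entry for each row: "linear": the shift along the tool's x, y, z in m, a list of three; "turn": the turn, a rotation vector about the tool's x, y, z in degrees, a list of three; "fingers": the closure, from -1 (fully open) to 1 (shut). A call has 1 to 20 rows; each row is the pose to reach, as a shift and turn from the pose measured when the call began, along the tool's axes at that moment; what a row does not reach only later rows make up. A row lasts 1/10 s, in which the tool goes at most 50 mm and 8.59 degrees, less where a joint would pass 70% of its speed; a pose out of reach is approached as far as the arm can. A call with a gripper value outside its range is refused whole. The fingers move at their own pace and stop on an object; the grip force is fixed at half the most. Time passes only in rows, so rows that repeat a pose let the fingers close. It gives the time, the measured TCP pose, the force and the opening at its end, in the units of the state.
- r.get_state(): the state, without advancing time (a new reading comes with each control period).
- r.read_camera(name): name is "scene" or "top"; returns a dict with "pixels" (480x640x3 uint8, red, green, blue), "range_z" (480x640 float32, m along the optical axis (not along the pixel's ray), 0 where there is no reading), "mtx" (3x3 intrinsics, pixels), "eye" and "attitude" of the camera in the world. Camera axes: x right, y down, z forward; pixel columns grow to the right and rows downward; lengths in m; the calibration is good to about 2 mm. A picture is of the moment at which its call begins.
- r.hand_in(): hands the job in, once; it reports no verdict.
The state is a dict: "t": time; "joint_pos": joint angles; "joint_vel": joint speeds; "joint_torque": joint torques, N m; "tcp_pos": TCP position; "tcp_rot": TCP orientation; "force": force on the tool from outside, world axes, zero at the start; "torque": the same for the moment, N m; "finger_gap": opening from 0.0 (shut) to 1.0 (fully open).
Only numpy, scipy, OpenCV 4.12 (cv2) and the standard library are available. Lean on these libraries where they do the work, as an engineer would, in place of code of your own. Each camera call takes 0.05 s, during which the arm holds its last target.

## Working session

There is one attempt and no reset: what is moved stays moved. The work goes in short steps, Python scripts to look and compute and a shell command to move; the robot and the scene stay as the last step left them, time stands still between calls to the robot, and variables do not carry over. Pictures are saved under pics/ and viewed, and the job is handed in when it is done.

```bash
mkdir -p pics; cat > h.py <<'E'
import numpy as np, cv2
from plant import r
from scipy.spatial.transform import Rotation as Rn
def save(c,name,crop=None,k=1):
    im=c["pixels"]
    if crop: im=im[crop[1]:crop[3],crop[0]:crop[2]]
    if k!=1: im=cv2.resize(im,None,fx=k,fy=k,interpolation=cv2.INTER_CUBIC)
    cv2.imwrite("pics/"+name,im[:,:,::-1])
def att(c):
    a=np.array(c["attitude"],float)
    if a.shape==(3,3): return a
    if a.size==3: return Rn.from_euler('xyz',a).as_matrix()
    raise ValueError(a.shape)
def cloud(c):
    z=c["range_z"]; K=np.array(c["mtx"]); v,u=np.mgrid[:480,:640]
    P=np.stack([(u-K[0,2])/K[0,0]*z,(v-K[1,2])/K[1,1]*z,z],-1)
    return P@att(c).T+np.array(c["eye"])
E
python3 - <<'E'
from h import *
for n in("scene","top"):
    c=r.read_camera(n); save(c,n+"0.png"); np.savez(n+"0.npz",**c); print(n,c["mtx"],c["eye"],c["attitude"])
print(r.get_state())
E
```

```text
scene [[538.88738603   0.         318.64424882]
 [  0.         538.88738603 239.93331884]
 [  0.           0.           1.        ]] [ 1.47844237 -0.80202105  0.97739728] [-2.14146142 -0.01686604  0.84582825]
top [[548.91583331   0.         322.62503608]
 [  0.         548.91583331 248.22069632]
 [  0.           0.           1.        ]] [0.27197363 0.05903646 1.37432564] [-2.92889866e+00  1.65035936e-03 -1.61557565e+00]
{'t': 0.1, 'joint_pos': array([ 1.21109005,  0.46936125, -0.04861788,  1.5335531 ,  0.02413004,
        1.14102476, -0.08227748]), 'joint_vel': array([-0.00082891, -0.00208976, -0.00013809, -0.00113578,  0.00203337,
        0.00141595,  0.00091453]), 'joint_torque': array([ 6.47882971e-04, -5.11513317e+01, -4.70568636e-02, -2.38389963e+01,
        1.07482035e-02,  4.41144148e-03,  3.07635116e-05]), 'tcp_pos': array([ 0.2190719 , -0.63784977,  0.19837523]), 'tcp_rot': array([-3.13983478e+00,  7.85342252e-05,  3.30890414e-01]), 'force': array([-0.69435678, -0.20033992,  0.32009009]), 'torque': array([-0.03999401, -0.04592824, -0.01484715]), 'finger_gap': 1.0016610806192026}
```

View pics/scene0.png

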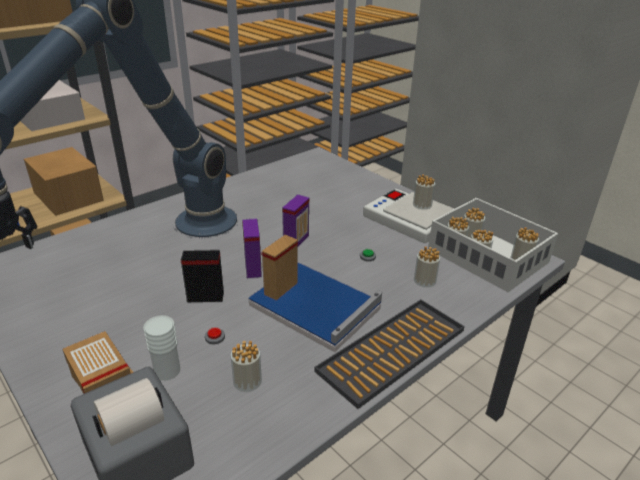

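View pics/top0.png

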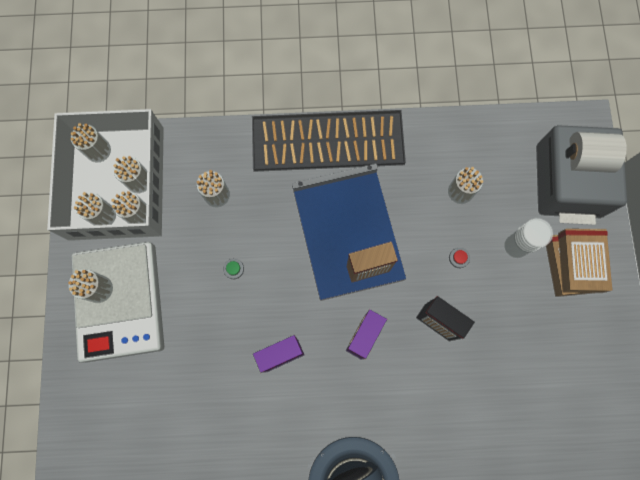

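The carton meant is the brown one standing on the blue plate: top view (373,262), scene view (281,268). The similar things are two purple cartons at top (278,353) and (367,334), a black one at (445,318), and a lying brown stack at (590,262), which isn't on the plate. The green button is at top (233,268), to the left of the station, and the red one is at (460,257). I'll confirm this in a crop.

```bash
python3 - <<'E'
from h import *
c=dict(np.load("top0.npz")); save(c,"crop0.png",(285,155,415,305),4)
E
python3 - <<'E'
from h import *
for n in("top","scene"):
    c=dict(np.load(n+"0.npz")); P=cloud(c); px=c["pixels"].astype(int)
    hsv=cv2.cvtColor(c["pixels"],cv2.COLOR_RGB2HSV)
    x,y,z=P[...,0],P[...,1],P[...,2]
    roi=(x>.35)&(x<1.0)&(y>-.3)&(y<.4)&(c["range_z"]>0)
    blue=roi&(hsv[...,0]>100)&(hsv[...,0]<125)&(hsv[...,1]>120)&(abs(z-.03)<.01)
    green=roi&(hsv[...,0]>40)&(hsv[...,0]<85)&(hsv[...,1]>120)
    red=roi&((hsv[...,0]<8)|(hsv[...,0]>172))&(hsv[...,1]>150)&(z<.04)
    top=roi&(abs(z-.18)<.008)&(abs(y)<.2)&(hsv[...,0]<25)&(px[...,0]>60)
    bar=roi&(abs(z-.06)<.006)&(x>.7)&(abs(y)<.2)
    for nm,m in dict(blue=blue,green=green,red=red,ctop=top,bar=bar).items():
        q=P[m]
        if len(q)<4: print(n,nm,len(q)); continue
        (cx,cy),(w,h),a=cv2.minAreaRect((q[:,:2]*1000).astype(np.float32))
        print(n,nm,len(q),q.mean(0).round(4),"rect",round(cx,1),round(cy,1),round(w,1),round(h,1),round(a,2))
E
```

```text
top blue 7898 [ 0.6058 -0.0097  0.0294] rect 595.7 -19.3 284.6 217.6 11.3
top green 124 [0.5248 0.2754 0.0212] rect 524.6 274.9 31.4 29.2 87.36
top red 84 [ 0.5268 -0.2908  0.0216] rect 527.2 -289.9 19.3 29.0 89.1
top ctop 915 [ 0.5046 -0.0603  0.1794] rect 505.3 -60.8 46.2 100.6 13.28
top bar 509 [0.7407 0.01   0.0592] rect 741.4 9.8 18.0 220.0 11.01
scene blue 4003 [ 0.6138 -0.0293  0.0307] rect 601.9 -23.1 291.9 222.1 11.43
scene green 55 [0.5308 0.2674 0.0218] rect 529.0 269.2 31.6 26.6 88.29
scene red 47 [ 0.5305 -0.2937  0.0217] rect 528.5 -292.2 31.0 14.4 1.46
scene ctop 426 [ 0.5108 -0.0686  0.1797] rect 509.3 -64.1 50.6 103.6 13.77
scene bar 383 [ 7.454e-01 -7.000e-04  5.980e-02] rect 742.4 6.6 18.2 224.8 11.05
```

View pics/crop0.png

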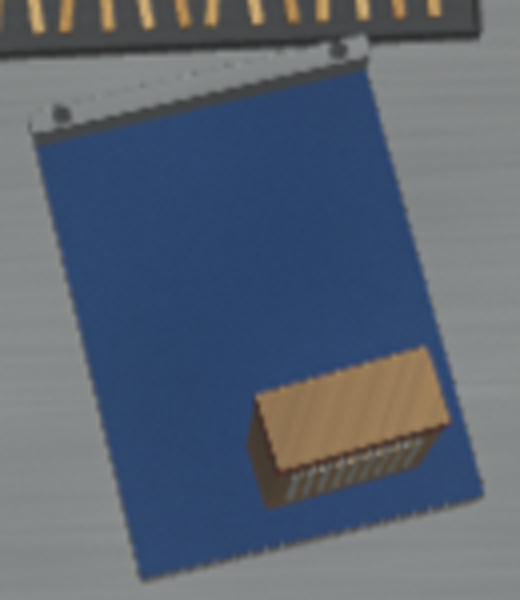

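The crop shows the brown carton on the plate with its window towards the robot (rows 430–500), and the stop at the far end. Next I'll measure the obstacles near the path and work out the approach.

```bash
cat >> h.py <<'E'
def delta(target,yaw,s=None):
    """shift & turn from current pose to tool-down pose"""
    s=s or r.get_state(); R0=Rn.from_euler('xyz',s["tcp_rot"]); R1=Rn.from_euler('xyz',[np.pi,0,yaw])
    print("t",round(s["t"],2),"tcp",s["tcp_pos"].round(4),"rot",s["tcp_rot"].round(4))
    print("linear",R0.inv().apply(np.array(target)-s["tcp_pos"]).round(4),"turn",(R0.inv()*R1).as_rotvec(degrees=True).round(2))
S0=np.array([.602,-.018]);SY=.194
def st(x,y):  # station->world xy
    return S0+np.array([x*np.cos(SY)-y*np.sin(SY),x*np.sin(SY)+y*np.cos(SY)])
def inv(p):
    d=np.asarray(p)[...,:2]-S0; return np.stack([d[...,0]*np.cos(SY)+d[...,1]*np.sin(SY),-d[...,0]*np.sin(SY)+d[...,1]*np.cos(SY)],-1)
E
python3 - <<'E'
from h import *
c=dict(np.load("top0.npz"));P=cloud(c)
for nm,b in dict(purp1=(335,300,395,365),purp2=(245,330,310,378),black=(410,290,480,345),printer=(530,120,630,220),cups=(510,215,555,255),jarR=(450,160,490,205)).items():
    q=P[b[1]:b[3],b[0]:b[2]].reshape(-1,3);q=q[q[:,2]>.1]
    print(nm,q.min(0).round(3),q.max(0).round(3))
print(st(-.152,-.023),st(-.112,-.023))
delta([.454,-.073,.26],.225)
E
```

```text
purp1 [ 0.272 -0.084  0.101] [0.391 0.059 1.374]
purp2 [0.267 0.059 0.102] [0.344 0.213 1.374]
black [ 0.272 -0.278  0.101] [0.417 0.059 1.374]
printer [ 0.272 -0.694  0.1  ] [0.824 0.059 1.374]
cups [ 0.272 -0.481  0.1  ] [0.585 0.059 1.374]
jarR [ 0.272 -0.347  0.1  ] [0.733 0.059 1.374]
[ 0.45728544 -0.06987192] [ 0.49653508 -0.06216051]
t 0.1 tcp [ 0.2191 -0.6378  0.1984] rot [-3.1398e+00  1.0000e-04  3.3090e-01]
linear [ 0.4057 -0.458  -0.0609] turn [-0.1   0.01  6.07]
```

```bash
python3 -m jog '{"linear":[[0,0,-0.03],[0,0,-0.06],[0.02,-0.025,-0.06],[0.05,-0.055,-0.06],[0.08,-0.09,-0.06],[0.11,-0.125,-0.06],[0.14,-0.16,-0.06],[0.17,-0.195,-0.06],[0.2,-0.23,-0.06],[0.23,-0.265,-0.06],[0.26,-0.3,-0.06],[0.29,-0.33,-0.06],[0.32,-0.365,-0.06],[0.35,-0.4,-0.06],[0.375,-0.425,-0.06],[0.395,-0.446,-0.06],[0.405,-0.457,-0.06],[0.4055,-0.458,-0.06],[0.4055,-0.458,-0.06],[0.4055,-0.458,-0.06]],"turn":[[0,0,0],[0,0,0],[0,0,1],[0,0,1],[0,0,2],[0,0,2],[0,0,3],[0,0,3],[0,0,4],[0,0,4],[0,0,5],[0,0,5],[0,0,6],[0,0,6],[0,0,6],[0,0,6],[0,0,6],[0,0,6],[0,0,6],[0,0,6]],"fingers":[1,1,1,1,1,1,1,1,1,1,1,1,1,1,1,1,1,1,1,1]}'; python3 -c "
from h import *
delta([.452,-.073,.165],.23)"
```

```text
t: 2.1
tcp_pos: [0.4533, -0.0744, 0.2589]
tcp_rot: [-3.14, 0.001, 0.224]
force: [0.3, -0.6, -0.3]
finger_gap: -0.002
t 2.1 tcp [ 0.4533 -0.0744  0.2589] rot [-3.1401e+00  1.1000e-03  2.2400e-01]
linear [-0.0008 -0.0015  0.0939] turn [-0.08  0.06 -0.34]
```

```bash
python3 -m jog '{"linear":[[0,0,0.03],[0,0,0.06],[0,-0.001,0.085],[0,-0.0015,0.092],[0,-0.0015,0.092],[0,-0.0015,0.092]],"turn":[[0,0,0],[0,0,0],[0,0,0],[0,0,0],[0,0,0],[0,0,0]],"fingers":[1,1,1,1,1,1]}'; python3 - <<'E'
from h import *
for n in("scene","top"):
    c=r.read_camera(n); save(c,n+"1.png",(210,130,410,330) if n=="scene" else (285,155,485,355),3)
E
```

```text
t: 2.7
tcp_pos: [0.4536, -0.0734, 0.168]
tcp_rot: [-3.141, -0.001, 0.223]
force: [0.6, 0.2, 0.5]
finger_gap: 0.001
```

View pics/scene1.png

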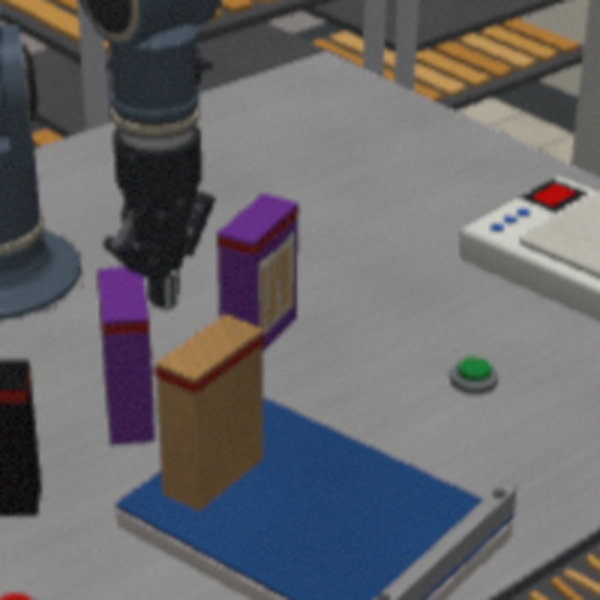

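The closed fingers are behind the carton, just below its top edge (crop (165,300) against the carton at (210,350)). Now I'll push slowly along tool x.

```bash
python3 -m jog '{"linear":[[0.004,0,0],[0.008,0,0],[0.012,0,0],[0.016,0,0],[0.02,0,0],[0.024,0,0],[0.028,0,0],[0.032,0,0],[0.036,0,0],[0.04,0,0],[0.044,0,0],[0.048,0,0],[0.052,0,0],[0.055,0,0],[0.058,0,0],[0.061,0,0],[0.064,0,0],[0.067,0,0],[0.067,0,0],[0.067,0,0]],"turn":[[0,0,0],[0,0,0],[0,0,0],[0,0,0],[0,0,0],[0,0,0],[0,0,0],[0,0,0],[0,0,0],[0,0,0],[0,0,0],[0,0,0],[0,0,0],[0,0,0],[0,0,0],[0,0,0],[0,0,0],[0,0,0],[0,0,0],[0,0,0]],"fingers":[1,1,1,1,1,1,1,1,1,1,1,1,1,1,1,1,1,1,1,1]}'; python3 - <<'E'
from h import *
for n in("scene","top"):
    c=r.read_camera(n); save(c,n+"2.png",(210,180,410,380) if n=="scene" else (285,155,485,355),3)
E
```

```text
t: 4.8
tcp_pos: [0.5192, -0.0583, 0.1683]
tcp_rot: [-3.141, -0.001, 0.223]
force: [0.1, -0.1, -0.1]
finger_gap: 0.003
```

View pics/scene2.png

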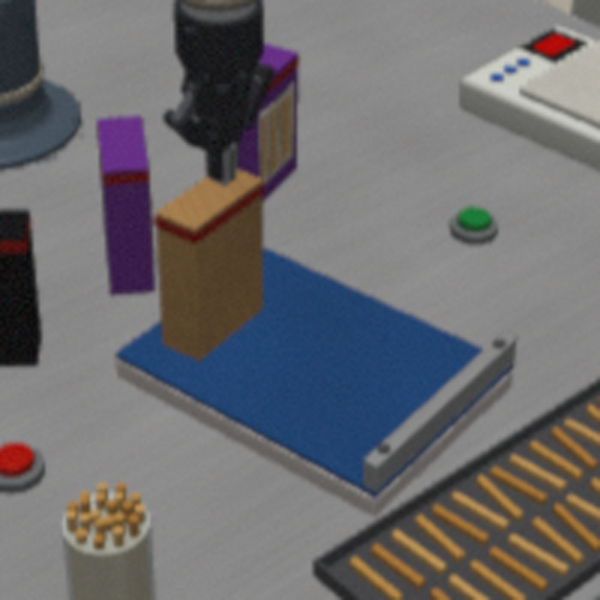

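View pics/top2.png

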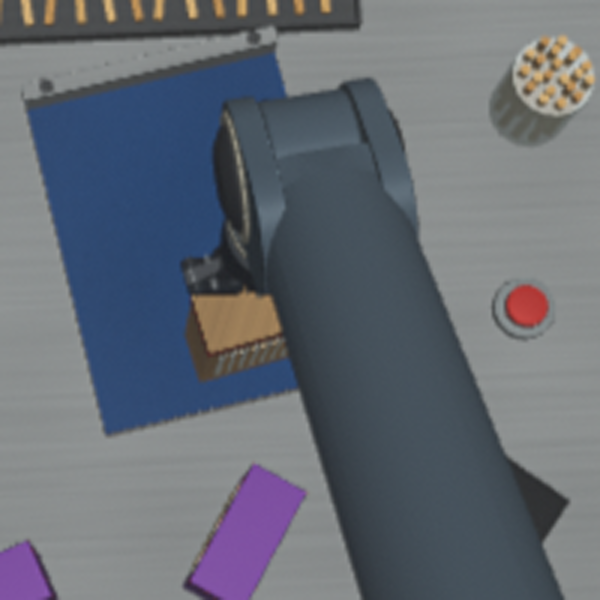

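The carton hasn't moved and the force is about 0. The fingertip (crop (222,180)) seems to be over its top instead of behind it. I'll measure the real tip height from depth.

```bash
python3 - <<'E'
from h import *
c=r.read_camera("scene"); save(c,"scene3.png",(255,200,315,260),10);P=cloud(c)
print(r.get_state()["tcp_pos"])
for v in range(222,262,3):
    print(v,[tuple(P[v,u].round(3)) for u in (278,282,286,290)])
E
```

```text
[ 0.51906754 -0.05840606  0.16834965]
222 [(np.float64(0.515), np.float64(-0.073), np.float64(0.258)), (np.float64(0.531), np.float64(-0.073), np.float64(0.265)), (np.float64(0.517), np.float64(-0.049), np.float64(0.25)), (np.float64(0.53), np.float64(-0.046), np.float64(0.254))]
225 [(np.float64(0.534), np.float64(-0.088), np.float64(0.263)), (np.float64(0.528), np.float64(-0.071), np.float64(0.254)), (np.float64(0.53), np.float64(-0.059), np.float64(0.251)), (np.float64(0.33), np.float64(0.114), np.float64(0.09))]
228 [(np.float64(0.541), np.float64(-0.094), np.float64(0.26)), (np.float64(0.53), np.float64(-0.073), np.float64(0.247)), (np.float64(0.532), np.float64(-0.061), np.float64(0.243)), (np.float64(0.328), np.float64(0.115), np.float64(0.078))]
231 [(np.float64(0.515), np.float64(-0.074), np.float64(0.231)), (np.float64(0.53), np.float64(-0.073), np.float64(0.238)), (np.float64(0.528), np.float64(-0.058), np.float64(0.23)), (np.float64(0.33), np.float64(0.113), np.float64(0.069))]
234 [(np.float64(0.236), np.float64(0.136), np.float64(0.003)), (np.float64(0.529), np.float64(
[... 1638 characters left out ...]
oat64(-0.091), np.float64(0.172)), (np.float64(0.53), np.float64(-0.075), np.float64(0.163)), (np.float64(0.53), np.float64(-0.061), np.float64(0.157)), (np.float64(0.524), np.float64(-0.042), np.float64(0.145))]
258 [(np.float64(0.537), np.float64(-0.093), np.float64(0.165)), (np.float64(0.533), np.float64(-0.077), np.float64(0.156)), (np.float64(0.523), np.float64(-0.056), np.float64(0.141)), (np.float64(0.523), np.float64(-0.042), np.float64(0.135))]
261 [(np.float64(0.535), np.float64(-0.092), np.float64(0.154)), (np.float64(0.531), np.float64(-0.076), np.float64(0.144)), (np.float64(0.529), np.float64(-0.06), np.float64(0.136)), (np.float64(0.518), np.float64(-0.038), np.float64(0.12))]
```

View pics/scene3.png

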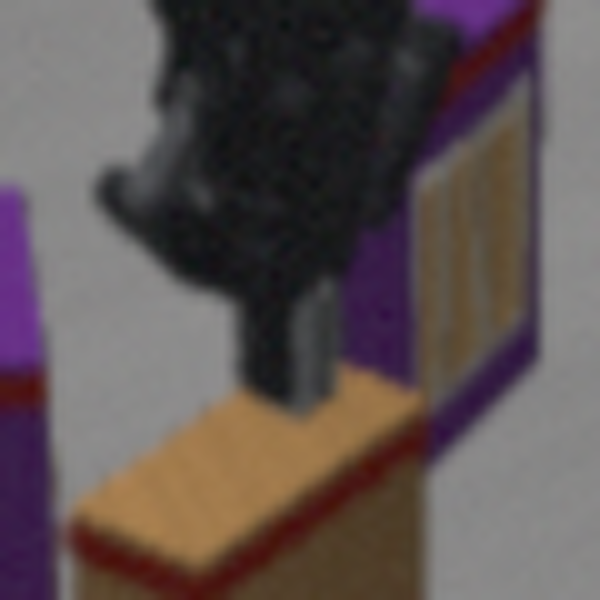

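Depth puts the tip (crop (300,415)) at z≈0.200 while the reported TCP z is 0.168, so the visible tip is about 32 mm higher than reported. The xy values agree. The finger passed over the carton without touching it. I'll back off, go 36 mm lower and check again with the camera.

```bash
python3 -m jog '{"linear":[[-0.02,0,0],[-0.045,0,0],[-0.065,0,0],[-0.068,0,0],[-0.068,0,0.015],[-0.068,0,0.03],[-0.068,0,0.036],[-0.068,0,0.036],[-0.068,0,0.036]],"turn":[[0,0,0],[0,0,0],[0,0,0],[0,0,0],[0,0,0],[0,0,0],[0,0,0],[0,0,0],[0,0,0]],"fingers":[1,1,1,1,1,1,1,1,1]}'; python3 - <<'E'
from h import *
c=r.read_camera("scene"); save(c,"scene4.png",(245,200,315,260),8);P=cloud(c)
s=r.get_state(); R=Rn.from_euler('xyz',s["tcp_rot"])
d=P-s["tcp_pos"]; d=R.inv().apply(d.reshape(-1,3)).reshape(d.shape)
m=(abs(d[...,0])<.025)&(abs(d[...,1])<.025)&(d[...,2]>-.07)&(d[...,2]<.03)&(c["range_z"]>0)
v,u=np.nonzero(m); print(u.min(),u.max(),v.min(),v.max()); q=d[m]; print(len(q), q[q[:,2].argsort()[-12:]].round(3))
E
```

```text
t: 5.85
tcp_pos: [0.4535, -0.0733, 0.1326]
tcp_rot: [-3.141, -0.002, 0.224]
force: [-0.2, 0.3, 0.2]
finger_gap: -0.002
260 269 231 243
100 [[ 0.003  0.012 -0.04 ]
 [ 0.012 -0.002 -0.04 ]
 [-0.008  0.012 -0.039]
 [ 0.01  -0.001 -0.039]
 [-0.004  0.009 -0.036]
 [ 0.009 -0.001 -0.036]
 [ 0.007  0.005 -0.035]
 [ 0.002  0.008 -0.034]
 [-0.     0.009 -0.034]
 [ 0.004  0.005 -0.034]
 [-0.009  0.008 -0.033]
 [ 0.008  0.001 -0.033]]
```

View pics/scene4.png

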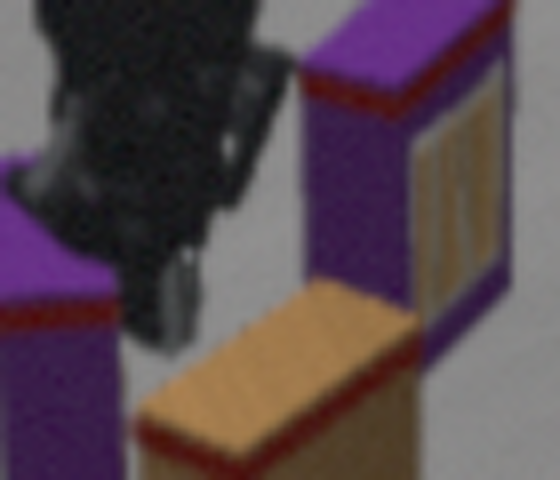

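The offset holds: the visible tip is 33 mm above the reported TCP, so it's at z≈0.166, which is 14 mm below the carton top and behind it. Pushing in two stages.

```bash
python3 -m jog '{"linear":[[0.004,0,0],[0.008,0,0],[0.012,0,0],[0.016,0,0],[0.02,0,0],[0.024,0,0],[0.028,0,0],[0.032,0,0],[0.036,0,0],[0.04,0,0],[0.043,0,0],[0.043,0,0]],"turn":[[0,0,0],[0,0,0],[0,0,0],[0,0,0],[0,0,0],[0,0,0],[0,0,0],[0,0,0],[0,0,0],[0,0,0],[0,0,0],[0,0,0]],"fingers":[1,1,1,1,1,1,1,1,1,1,1,1]}'; python3 - <<'E'
from h import *
c=r.read_camera("scene"); save(c,"scene5.png",(210,180,410,380),3)
E
```

```text
t: 7.1
tcp_pos: [0.496, -0.0636, 0.1329]
tcp_rot: [-3.142, -0.003, 0.224]
force: [0.2, 0.2, -0.2]
finger_gap: -0.0
```

View pics/scene5.png

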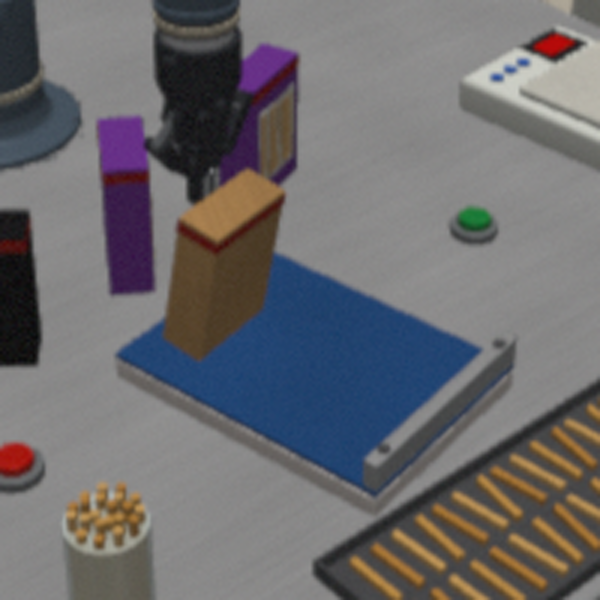

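The carton is now leaning about 10° towards the stop, with its front lower edge still at (195,358), so it isn't sliding. I'll keep pushing.

```bash
python3 -m jog '{"linear":[[0.003,0,0],[0.006,0,0],[0.009,0,0],[0.012,0,0],[0.015,0,0],[0.018,0,0],[0.021,0,0],[0.024,0,0],[0.027,0,0],[0.03,0,0],[0.033,0,0],[0.033,0,0],[0.033,0,0],[0.033,0,0],[0.033,0,0]],"turn":[[0,0,0],[0,0,0],[0,0,0],[0,0,0],[0,0,0],[0,0,0],[0,0,0],[0,0,0],[0,0,0],[0,0,0],[0,0,0],[0,0,0],[0,0,0],[0,0,0],[0,0,0]],"fingers":[1,1,1,1,1,1,1,1,1,1,1,1,1,1,1]}'; python3 - <<'E'
from h import *
c=r.read_camera("scene"); save(c,"scene6.png",(210,180,410,380),3)
E
```

```text
t: 8.65
tcp_pos: [0.5277, -0.0565, 0.133]
tcp_rot: [3.142, -0.002, 0.224]
force: [0.1, -0.2, 0.1]
finger_gap: 0.002
```

View pics/scene6.png

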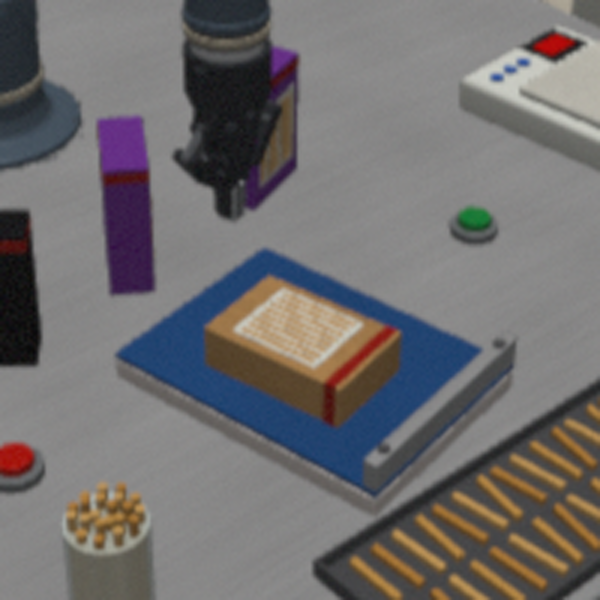

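The carton lies flat, window up, with its red end towards the stop (crop (365,370)). Next I'll measure its pose.

```bash
cat >> h.py <<'E'
def carton(n):
    c=r.read_camera(n);P=cloud(c);p=inv(P)
    m=(abs(P[...,2]-.075)<.007)&(abs(p[...,0])<.16)&(abs(p[...,1])<.11)&(c["range_z"]>0)
    q=(p[m]*1000).astype(np.float32); (cx,cy),(w,h),a=cv2.minAreaRect(q)
    print(n,len(q),"z",P[m][:,2].mean().round(4),"station-frame rect",np.round([cx,cy,w,h,a],1)); return c,P,p,m
def bar(n,c,P):
    p=inv(P); m=(abs(P[...,2]-.06)<.006)&(p[...,0]>.12)&(p[...,0]<.17)&(abs(p[...,1])<.12)&(c["range_z"]>0)
    q=(p[m]*1000).astype(np.float32); print(n,"bar",np.round(cv2.minAreaRect(q)[0],1),cv2.minAreaRect(q)[1:])
E
python3 - <<'E'
from h import *
for n in("scene","top"):
    c,P,p,m=carton(n); bar(n,c,P)
print(r.get_state()["tcp_pos"],inv(r.get_state()["tcp_pos"]))
E
```

```text
scene 1378 z 0.0756 station-frame rect [  0.6 -23.1 154.  106.4   1.7]
scene bar [142.7  -4.8] ((226.6183319091797, 18.510530471801758), 89.85391998291016)
top 997 z 0.0747 station-frame rect [ 33.1   3.2 221.8  81.5   8.8]
top bar [142.1   0.3] ((17.495723724365234, 220.43594360351562), 0.1641124039888382)
[ 0.52774182 -0.05645424  0.13298087] [-0.08027858 -0.02341698]
```

```bash
python3 - <<'E'
from h import *
delta([*st(-.125,-.023),.014],.196)
E
```

```text
t 8.8 tcp [ 0.5277 -0.0565  0.133 ] rot [ 3.1416e+00 -2.4000e-03  2.2360e-01]
linear [-0.045  -0.0017  0.1189] turn [-0.   -0.14  1.58]
```

```bash
python3 -m jog '{"linear":[[-0.02,0,0],[-0.04,-0.001,0],[-0.045,-0.0015,0],[-0.045,-0.0015,0.02],[-0.045,-0.0015,0.045],[-0.045,-0.0015,0.07],[-0.045,-0.0015,0.09],[-0.045,-0.0015,0.1],[-0.045,-0.0015,0.1],[-0.045,-0.0015,0.1]],"turn":[[0,0,0.5],[0,0,1],[0,0,1.6],[0,0,1.6],[0,0,1.6],[0,0,1.6],[0,0,1.6],[0,0,1.6],[0,0,1.6],[0,0,1.6]],"fingers":[-0.4,-0.4,-0.4,-0.4,-0.4,-0.4,-0.4,-0.4,-0.4,-0.4]}'; python3 - <<'E'
from h import *
c=r.read_camera("scene"); save(c,"scene7.png",(230,190,350,290),6);
c,P,p,m=carton("scene")
s=r.get_state(); R=Rn.from_euler('xyz',s["tcp_rot"])
d=R.inv().apply((P-s["tcp_pos"]).reshape(-1,3)).reshape(P.shape)
for sg in(-1,1):
    k=(abs(d[...,0])<.02)&(d[...,1]*sg>.02)&(d[...,1]*sg<.06)&(d[...,2]>-.07)&(d[...,2]<.0)&(P[...,2]>.055)
    q=d[k]; print(sg,len(q),q[q[:,2].argsort()[-6:]].round(3))
E
```

```text
t: 9.8
tcp_pos: [0.4847, -0.0648, 0.0334]
tcp_rot: [3.141, -0.004, 0.196]
force: [0.3, -0.5, 0.1]
finger_gap: 0.702
scene 1417 z 0.0757 station-frame rect [-30.2 -24.1 218.6 107.3   1.7]
-1 71 [[-0.01  -0.032 -0.041]
 [ 0.005 -0.027 -0.04 ]
 [ 0.002 -0.031 -0.04 ]
 [ 0.008 -0.037 -0.039]
 [ 0.003 -0.034 -0.035]
 [-0.007 -0.033 -0.035]]
1 61 [[-0.007  0.039 -0.041]
 [ 0.008  0.032 -0.04 ]
 [-0.002  0.038 -0.039]
 [ 0.008  0.036 -0.039]
 [ 0.002  0.034 -0.039]
 [ 0.004  0.036 -0.038]]
```

View pics/scene7.png

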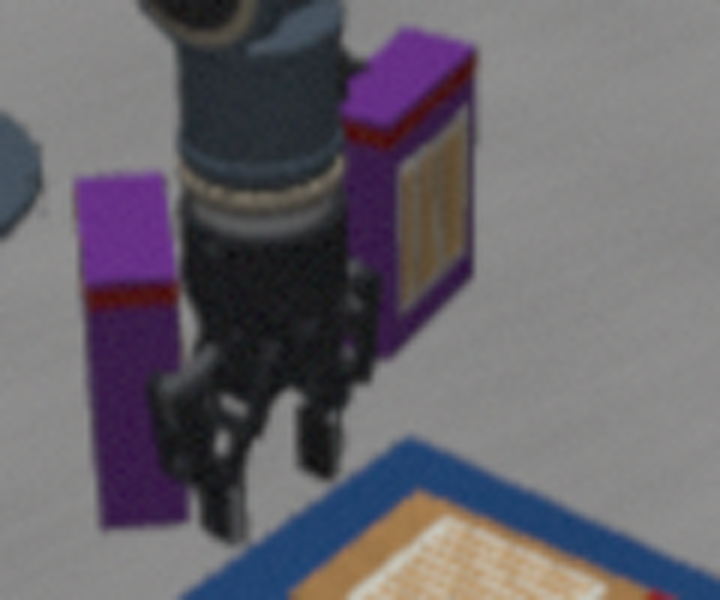

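The two tips (crop (225,530) and (320,465)) straddle the carton's rear end at z≈0.070. I'll go 22 mm lower, then push most of the way.

```bash
python3 -m jog '{"linear":[[0,0,0.012],[0,0,0.022],[0.01,0,0.022],[0.02,0,0.022],[0.028,0,0.022],[0.034,0,0.022],[0.039,0,0.022],[0.044,0,0.022],[0.049,0,0.022],[0.054,0,0.022],[0.059,0,0.022],[0.064,0,0.022],[0.069,0,0.022],[0.074,0,0.022],[0.079,0,0.022],[0.084,0,0.022],[0.086,0,0.022],[0.086,0,0.022]],"turn":[[0,0,0],[0,0,0],[0,0,0],[0,0,0],[0,0,0],[0,0,0],[0,0,0],[0,0,0],[0,0,0],[0,0,0],[0,0,0],[0,0,0],[0,0,0],[0,0,0],[0,0,0],[0,0,0],[0,0,0],[0,0,0]],"fingers":[-0.4,-0.4,-0.4,-0.4,-0.4,-0.4,-0.4,-0.4,-0.4,-0.4,-0.4,-0.4,-0.4,-0.4,-0.4,-0.4,-0.4,-0.4]}'; python3 - <<'E'
from h import *
c,P,p,m=carton("scene"); save(c,"scene8.png",(230,190,380,340),4)
for lo,hi in((-70,-40),(-40,-10),(-10,20)):
    k=(abs(P[...,2]-.075)<.006)&(p[...,1]*1000>lo)&(p[...,1]*1000<hi)&(p[...,0]>.03)&(p[...,0]<.15)
    print(lo,np.percentile(p[k][:,0],[98,100]).round(4))
s=r.get_state();print(inv(s["tcp_pos"]),s["tcp_rot"])
E
```

```text
t: 11.7
tcp_pos: [0.5701, -0.048, 0.0125]
tcp_rot: [3.141, -0.006, 0.196]
force: [0.4, -0.8, -0.3]
finger_gap: 0.704
scene 1516 z 0.0756 station-frame rect [ 39.9 -26.4 172.5 109.    1.4]
-70 [0.1234 0.1261]
-40 [0.1236 0.1252]
-10 [0.123  0.1254]
[-0.03722959 -0.02327993] [ 3.14092769 -0.00575353  0.19575472]
```

View pics/scene8.png

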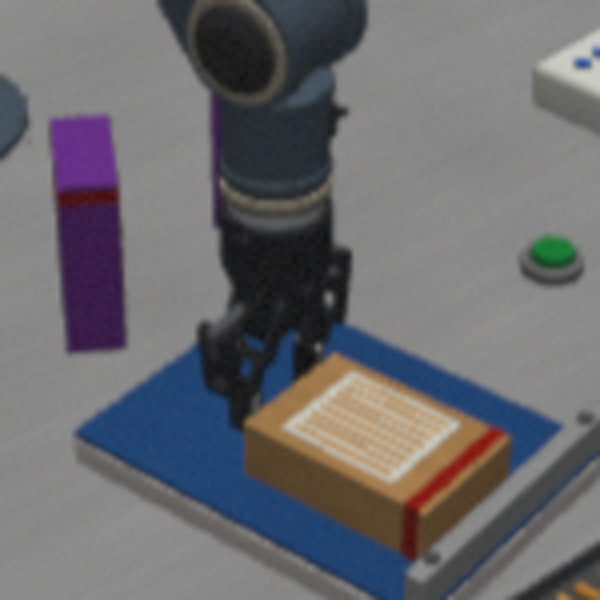

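The carton is square, with its leading end at x≈0.124, so about 11 mm remain. I'll creep forward and watch the force.

```bash
python3 -m jog '{"linear":[[0.002,0,0],[0.004,0,0],[0.006,0,0],[0.008,0,0],[0.009,0,0],[0.01,0,0],[0.011,0,0],[0.0115,0,0]],"turn":[[0,0,0],[0,0,0],[0,0,0],[0,0,0],[0,0,0],[0,0,0],[0,0,0],[0,0,0]],"fingers":[-0.4,-0.4,-0.4,-0.4,-0.4,-0.4,-0.4,-0.4]}'; python3 - <<'E'
from h import *
s=r.get_state();print(inv(s["tcp_pos"]),s["force"])
E
```

```text
t: 12.55
tcp_pos: [0.5813, -0.0458, 0.0125]
tcp_rot: [3.141, -0.006, 0.196]
force: [-1.3, -0.1, -0.1]
finger_gap: 0.698
[-0.02563447 -0.02325327] [-1.31017119 -0.11299409 -0.05364006]
```

```bash
python3 -m jog '{"linear":[[0.0005,0,0],[0.001,0,0],[0.0015,0,0],[0.002,0,0]],"turn":[[0,0,0],[0,0,0],[0,0,0],[0,0,0]],"fingers":[-0.4,-0.4,-0.4,-0.4]}'; python3 - <<'E'
from h import *
c,P,p,m=carton("scene"); save(c,"scene9.png",(230,190,380,340),4)
s=r.get_state();print(inv(s["tcp_pos"]),s["force"])
E
```

```text
t: 12.95
tcp_pos: [0.5812, -0.0458, 0.0123]
tcp_rot: [3.141, -0.001, 0.196]
force: [-7.1, -1.5, 5.0]
finger_gap: 0.699
scene 1533 z 0.0756 station-frame rect [ 4.950e+01 -2.610e+01  1.765e+02  1.073e+02  1.000e-01]
[-0.02581475 -0.02328936] [-6.67917108 -1.1445758   4.75988372]
```

View pics/scene9.png

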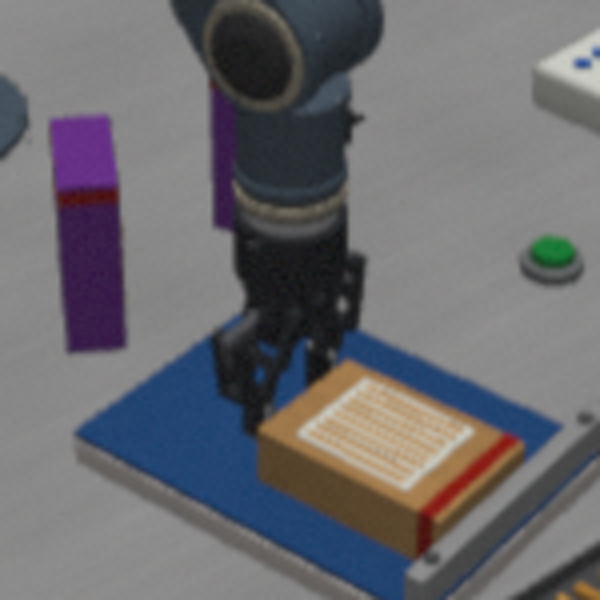

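The TCP stopped and the force rose to 7 N, so the carton is seated at the stop, square within 0.1°. I'll retreat, rise, shut the fingers and move over the green button.

```bash
python3 -m jog '{"linear":[[-0.01,0,0],[-0.03,0,0],[-0.045,0,0],[-0.045,0,-0.03],[-0.045,0,-0.07],[-0.045,0,-0.11],[-0.045,0,-0.12],[-0.045,0,-0.12]],"turn":[[0,0,0],[0,0,0],[0,0,0],[0,0,0],[0,0,0],[0,0,0],[0,0,0],[0,0,0]],"fingers":[-0.4,-0.4,-0.4,-0.4,1,1,1,1]}'; python3 - <<'E'
from h import *
delta([.527,.272,.10],.196)
for n in("scene","top"):
    c=r.read_camera(n); save(c,n+"10.png",(330,220,410,280) if n=="scene" else (205,240,265,300),8)
E
```

```text
t: 13.8
tcp_pos: [0.5386, -0.0545, 0.1343]
tcp_rot: [3.139, -0.007, 0.195]
force: [0.7, -0.2, -0.5]
finger_gap: 0.019
t 13.8 tcp [ 0.5386 -0.0545  0.1343] rot [ 3.139  -0.0068  0.1955]
linear [ 0.0518 -0.3227  0.0338] turn [ 0.15 -0.39 -0.03]
```

View pics/top10.png

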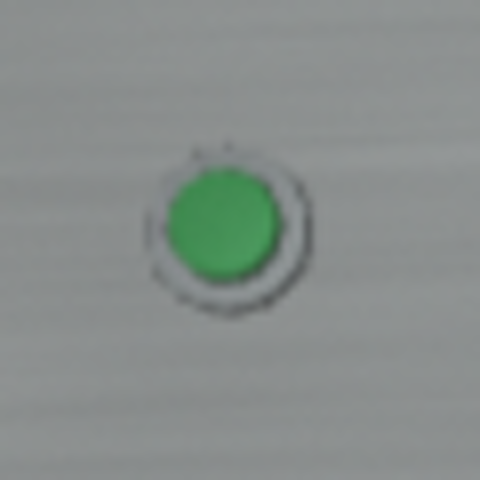

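View pics/scene10.png

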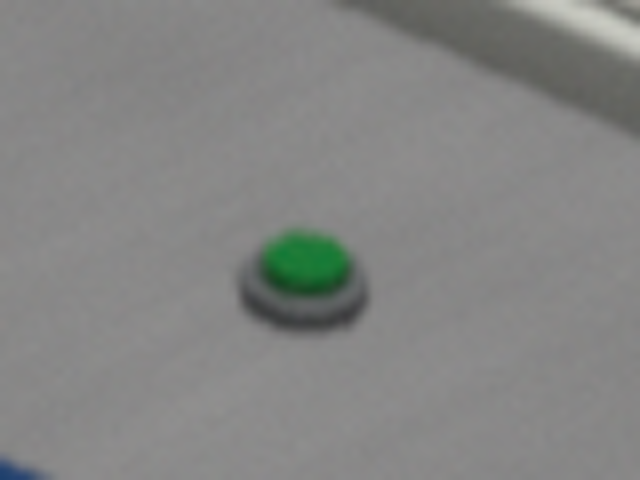

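The green button's top is at top px (232.6,267.5) and scene px (368,252.6).

```bash
python3 - <<'E'
from h import *
for n,u,v in(("top",232.6,267.5),("scene",367.8,252.3)):
    c=dict(np.load(n+"0.npz")); K=c["mtx"]; d=att(c)@[(u-K[0,2])/K[0,0],(v-K[1,2])/K[1,1],1]
    print(n,(c["eye"]+d*(.022-c["eye"][2])/d[2]).round(4))
c=r.read_camera("scene"); carton("scene"); 
E
```

```text
top [0.5247 0.2754 0.022 ]
scene [0.5299 0.2686 0.022 ]
scene 1466 z 0.0757 station-frame rect [ 59.7 -25.8 153.8 106.6   0.7]
```

```bash
python3 -m jog '{"linear":[[0.005,-0.03,0],[0.01,-0.065,0],[0.016,-0.1,0],[0.022,-0.14,0],[0.028,-0.18,0],[0.034,-0.22,0],[0.04,-0.26,0],[0.046,-0.295,0],[0.05,-0.315,0.01],[0.052,-0.322,0.03],[0.052,-0.323,0.04],[0.052,-0.323,0.04],[0.052,-0.323,0.04]],"turn":[[0,0,0],[0,0,0],[0,0,0],[0,0,0],[0,0,0],[0,0,0],[0,0,0],[0,-0.4,0],[0,-0.4,0],[0,-0.4,0],[0,-0.4,0],[0,-0.4,0],[0,-0.4,0]],"fingers":[1,1,1,1,1,1,1,1,1,1,1,1,1]}'; python3 - <<'E'
from h import *
c=r.read_camera("scene"); save(c,"scene11.png",(310,180,430,270),6); P=cloud(c)
s=r.get_state(); R=Rn.from_euler('xyz',s["tcp_rot"]); print(s["tcp_pos"],s["tcp_rot"])
d=R.inv().apply((P-s["tcp_pos"]).reshape(-1,3)).reshape(P.shape)
k=(abs(d[...,0])<.025)&(abs(d[...,1])<.03)&(d[...,2]>-.07)&(d[...,2]<.02)&(P[...,2]>.06)
q=d[k]; print(len(q),q[q[:,2].argsort()[-6:]].round(3), q.min(0),q.max(0))
E
```

```text
t: 15.3
tcp_pos: [0.5238, 0.2713, 0.0899]
tcp_rot: [3.141, 0.01, 0.195]
force: [0.1, 0.1, 0.1]
finger_gap: -0.005
[0.5242764  0.27150482 0.0906261 ] [3.14139259 0.00835763 0.19422575]
78 [[-0.003  0.01  -0.036]
 [ 0.009  0.005 -0.035]
 [ 0.006  0.006 -0.034]
 [ 0.002  0.006 -0.033]
 [-0.008  0.007 -0.033]
 [-0.001  0.006 -0.031]] [-0.00811274 -0.00945843 -0.06974963] [ 0.01325924  0.02011366 -0.03144121]
```

View pics/scene11.png

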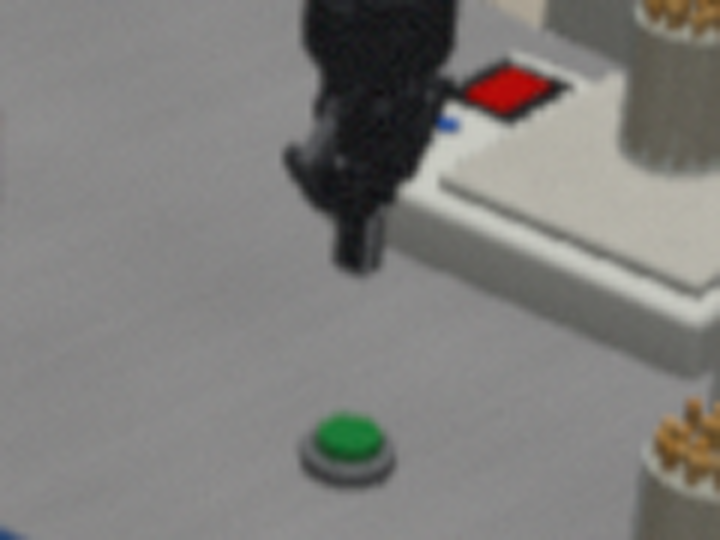

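The carton's leading end now measures about 135 mm. The tip sits above the button (tip at crop (358,270), button at (348,437)). I'll descend, first to about 10 mm above it.

```bash
python3 -m jog '{"linear":[[0.003,0,0.03],[0.003,0,0.06],[0.003,0,0.08],[0.003,0,0.09],[0.003,0,0.092],[0.003,0,0.092]],"turn":[[0,0.5,0],[0,0.5,0],[0,0.5,0],[0,0.5,0],[0,0.5,0],[0,0.5,0]],"fingers":[1,1,1,1,1,1]}'; python3 - <<'E'
from h import *
c=r.read_camera("scene"); save(c,"scene12.png",(340,215,400,265),10)
E
```

```text
t: 15.95
tcp_pos: [0.5272, 0.2721, -0.0005]
tcp_rot: [-3.141, -0.002, 0.194]
force: [-1.0, 0.7, 0.2]
finger_gap: -0.005
```

View pics/scene12.png

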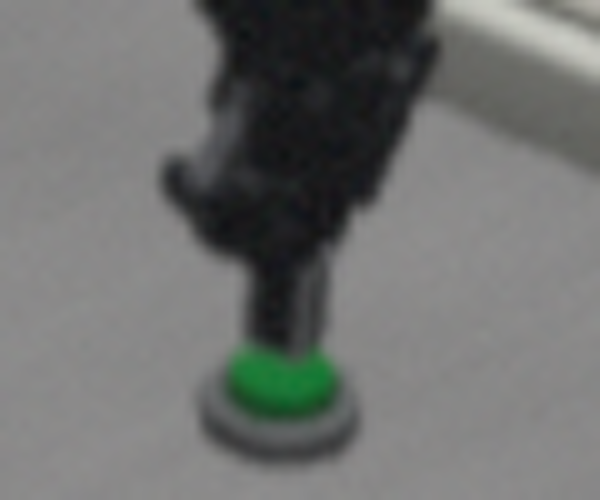

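The tip is centred just above the button (crop (285,350)). Now down in small steps to where the button should bottom out.

```bash
python3 -m jog '{"linear":[[0,0,0.003],[0,0,0.006],[0,0,0.008],[0,0,0.01],[0,0,0.011],[0,0,0.012],[0,0,0.013],[0,0,0.013]],"turn":[[0,0,0],[0,0,0],[0,0,0],[0,0,0],[0,0,0],[0,0,0],[0,0,0],[0,0,0]],"fingers":[1,1,1,1,1,1,1,1]}'
```

```text
t: 16.8
tcp_pos: [0.5275, 0.2724, -0.0131]
tcp_rot: [-3.141, -0.003, 0.194]
force: [-0.5, -0.8, 2.6]
finger_gap: -0.002
```

2.6 N means the button is partly down. I'll continue until the force passes the 5 N end-of-travel value.

```bash
python3 -m jog '{"linear":[[0,0,0.001],[0,0,0.002],[0,0,0.003],[0,0,0.004],[0,0,0.004],[0,0,0.004]],"turn":[[0,0,0],[0,0,0],[0,0,0],[0,0,0],[0,0,0],[0,0,0]],"fingers":[1,1,1,1,1,1]}'
```

```text
t: 17.4
tcp_pos: [0.5276, 0.2723, -0.016]
tcp_rot: [3.141, -0.003, 0.194]
force: [-3.2, -2.0, 11.5]
finger_gap: 0.0
```

11.5 N with the TCP stalled means it's bottomed out. A quick look, then release.

```bash
python3 - <<'E'
from h import *
c=r.read_camera("scene"); save(c,"scene13.png",(340,215,400,265),10)
E
python3 -m jog '{"linear":[[0,0,-0.01],[0,0,-0.04],[0,0,-0.08],[0,0,-0.12],[0,0,-0.14],[0,0,-0.15],[0,0,-0.15]],"turn":[[0,0,0],[0,0,0],[0,0,0],[0,0,0],[0,0,0],[0,0,0],[0,0,0]],"fingers":[1,1,1,1,1,1,1]}'
python3 - <<'E'
from h import *
c,P,p,m=carton("scene"); save(c,"scene14.png"); bar("scene",c,P)
c2,P2,p2,m2=carton("top"); save(c2,"top14.png")
for n,c_ in(("scene",c),("top",c2)):
    o=dict(np.load(n+"0.npz")); 
    d=abs(c_["pixels"].astype(int)-o["pixels"]).max(-1)>40; print(n,d.sum())
E
```

```text
t: 18.15
tcp_pos: [0.5276, 0.2727, 0.1349]
tcp_rot: [-3.141, -0.005, 0.194]
force: [0.1, 0.8, 0.4]
finger_gap: 0.004
scene 1471 z 0.0755 station-frame rect [ 60.6 -25.8 152.7 106.9   0.3]
scene bar [138.2  -4.5] ((223.83741760253906, 31.865707397460938), 88.45856475830078)
top 2357 z 0.0747 station-frame rect [ 63.7 -21.5 159.1 100.8   0. ]
scene 19214
top 25483
```

View pics/scene13.png

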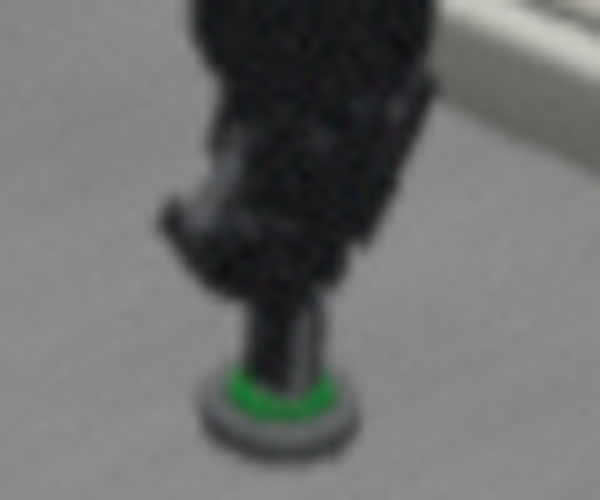

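View pics/scene14.png

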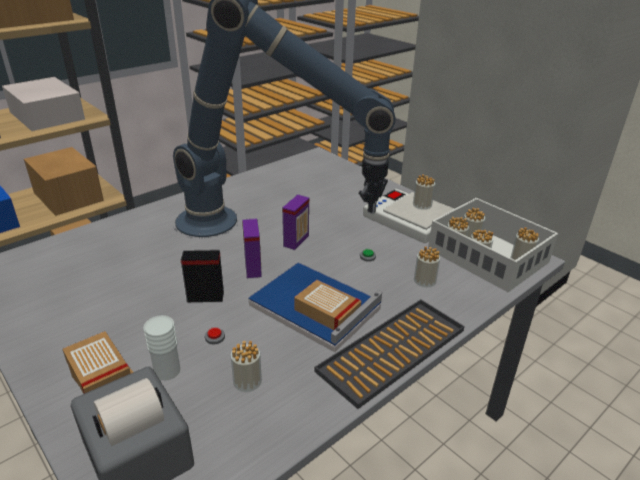

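View pics/top14.png

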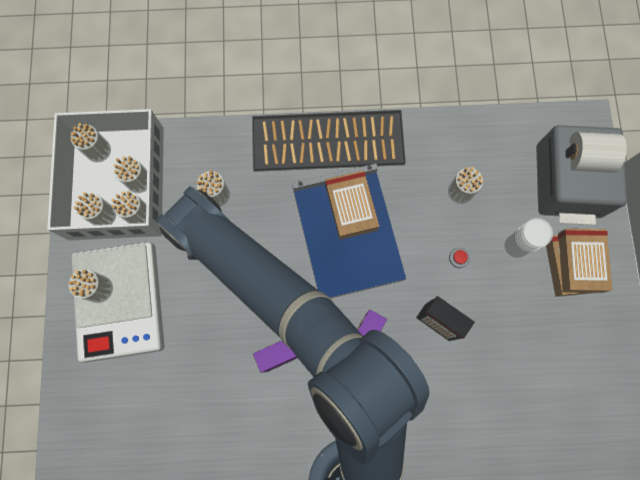

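Picture 13 shows the button pushed down into its housing. In 14 it's up again (368,254), and the cups are at their original pixels. One enlarged check of the carton against the stop, then hand in.

```bash
python3 - <<'E'
from h import *
c=r.read_camera("top"); save(c,"top15.png",(285,155,395,245),7)
E
```

```text
(no output)
```

View pics/top15.png

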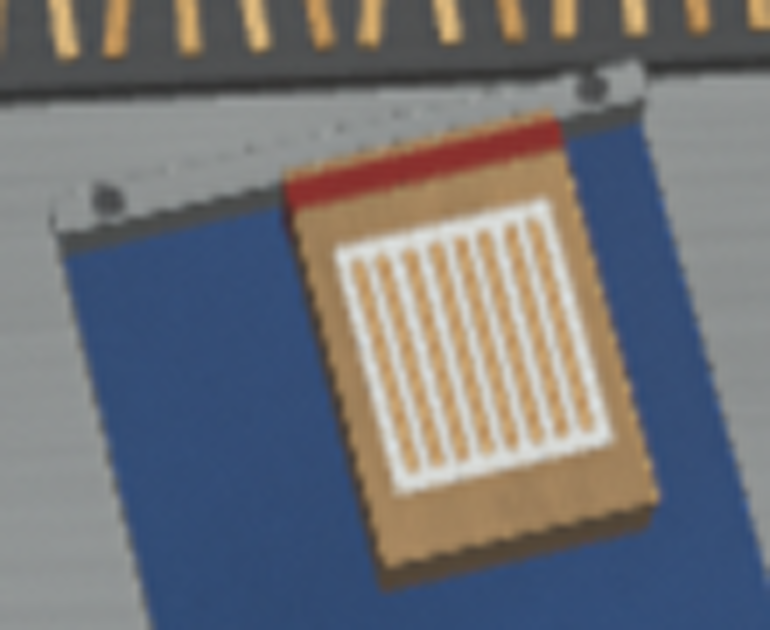

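The carton's red end (crop (285,180) to (560,120)) runs along the stop's inner edge with no gap and parallel to it. Handing in.

```bash
python3 -c "
from plant import r
print(r.get_state()['t']); print(r.hand_in())"
```

```text
18.3
the job is handed in; nothing more can be done
None
```

I finished the job and handed it in at t = 18.3 s. I tipped the carton with closed fingers, pushed it to the end stop with two spread fingertips, then pressed the green button and let it go.

**Last checks:**
- **Carton:** it lies flat with the window up, top face 75 mm above the table. Its leading end measures about 135 mm, square to the stop within about 0.3° and about 22–26 mm off the centre line.
- **Green button:** the force rose to 11.5 N and the arm stalled, so it was fully down. The last picture shows it up again.
- **Red button and cups:** I never went near the red button, and the cups look unmoved in the pictures. I compared the cups by eye only.

**Disagreements:**
- **Finger height:** the visible fingertips sat about 33 mm higher than the reported TCP. My first pass with the fingers went over the carton without touching it; after that I used the camera height.
- **Camera positions:** the two cameras disagreed by about 5–7 mm on the button's position, so I aimed at the midpoint.
- **Depth fits:** some rectangle fits were spoiled by the gripper or by the end stop in view, so I judged flushness from the force at the stop and the enlarged picture too.

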